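Draw the hot food warmer's vent flap shut with the hooked rod

ROBOT

A 6-joint arm with a two-finger parallel gripper is mounted at the origin on a cart in front of the work surface, level with it; the furniture and walls round the work are solid. World frame = base frame: x ahead of the robot, y to its left, z up, the work surface at z = 0. Lengths are in mm, angles in rad, forces in N, time in s.
With the tool pointing down it reaches from about 300 to 875 mm from the base axis. Payload 4.2 kg.
Tool frame: the origin (TCP) lies at the very end of the fingers, on their centre line; the grasp point (between the pads) lies behind it (ctrl.grip_point_offset is the z of the grasp point in the tool frame, in mm); z points along the fingers, y is the line along which they close (so a half turn about z gives the same grasp; the last joint's range is limited). The gripper opens to 85 mm and grips with 20 to 120 N. Pads are 22 mm wide; open, the fingers measure 114 mm over their backs; the gripper's body (76 mm by 85 mm) begins 54 mm behind the grasp point. The pads swing forward as they close: fully open they stand 13 mm farther back than shut.
Start: joints at [1.149, 0.32, 1.565, -0, 1.257, -0.02], TCP at [224.872, 529.22, 231.338] pointing down, gripper open.
Joint ranges: [-3.11, 3.11], [-0.84, 2.01], [0.21, 2.61], [-1.34, 4.49], [0.05, 2.63], [-2.56, 2.56]. Speed limits (rad/s): [2.57, 2.57, 3.14, 3.14, 3.14, 3.14].

INTERFACE

Orientations are given as a unit quaternion [x, y, z, w].
In Python, from rig import ctrl, ungrasp, grab, vision, order gives the robot as it stands. The module is installed in compiled form; this text tells all that it offers. Calls block until the motion is done:
- ctrl.goto(position, orientation): joint-space move of the TCP to a pose.
- ctrl.move_linear(position, v=150, attitude=None, threshold=None): straight line of the TCP; attitude=None keeps the orientation; v is the mean speed in mm/s. With threshold (N) it stops when the force on the tool has changed by that much, and returns True; else False.
- ctrl.goto_joints(angles): joint-space move.
- ungrasp() and grab(): open the fingers fully, or close them until they stop; the grip force is fixed at half the most.
- ctrl.wait(seconds).
- ctrl.inverse_kinematics(position, orientation): joint angles nearest the present ones, or None.
- ctrl.get_state(): the state.
- vision.get_image(name): name is "side" or "top" or "wrist"; returns the picture (400x640x3 uint8, blue, green, red); there is no depth.
- vision.get_calibration(name): a dict with "camera_matrix" (3x3 intrinsics, pixels), "pose" (4x4, takes a point from camera to world coordinates); the wrist camera has in their place "tool_from_camera" (4x4, takes a point from camera to tool coordinates, whose origin is the TCP and whose axes are the flange's). Camera axes: x right, y up, looking along -z (the intrinsics and any distortion apply to the point x, -y, -z); pixel columns grow to the right and rows downward; lengths in mm; the calibration is good to about 2 mm. A picture is of the moment at which its call begins: read the wrist's pose just before it. get_calibration takes no time and is no camera call.
A pose or a line that the arm cannot do raises ctrl.PlanningError and nothing moves.
- order.sign_off(): hands the job in; it is judged then, once.
The state is a dict: "clock": time; "q": joint angles; "joint_vel": joint speeds; "joint_efforts": joint torques, N m; "position": TCP position; "orientation": TCP orientation; "force": force on the tool from outside, world axes, zero at the start; "moment": the same for the moment, N m; "opening": finger opening in mm; "grip_force": force on a finger pad.
Only numpy, scipy, OpenCV 4.12 (cv2) and the standard library are available. Lean on these libraries where they do the work, as an engineer would, in place of code of your own. Each camera call takes 0.05 s, during which the arm holds its last target. There are 200 camera calls.

TASK

The vent flap in the roof of the food warmer stands open and the heat is escaping. Take the hooked rod from the counter left of the warmer, put its hook sideways through the ring eye on the flap's edge, gently swing the flap down until it lies fully shut, keeping the hook in the eye until then, and afterwards slip the hook out and lay the rod flat on the counter again about where you found it, without dropping it. The warmer is hot: nothing but the rod may touch it or its flap, do not slam the flap, and leave the other things on the counter alone.

Things in the scene. Friction and masses are not known exactly. Their poses are not given: they have to be found in the camera images.
- warmer: countertop food warmer, fixed: a steel and glass box 190 mm deep (x), 220 mm wide (y), 170 mm high, with a bowl inside and a vent opening with a hinged flap in its roof. Origin: centre of its underside, on the counter. Its x axis points away from the robot, to its back; its front with the dial faces -x; y to the left, z up. It is hot.
- flap_hinge (a point): middle of the vent flap's hinge line, on the warmer's roof: 35 mm behind the warmer's centre, 175 mm above the counter. Same axes as the warmer; the hinge line runs along its y.
- flap_eye (a point): Centre of the ring eye on the middle of the flap's free edge, 147 mm from the hinge line, 21 mm beyond the sheet's edge. The ring lies in the warmer's x-z plane, so one passes through it sideways, along the warmer's y, at any flap angle. Hole 29 mm across, wire 6 mm. Shut, the eye's centre is 17 mm in front of the warmer's front, 175 mm above the counter.
- vent_flap (a joint): Vent flap (steel sheet 125 x 168 x 3 mm), rad: 0 = shut, flat on the roof from the hinge toward the robot; pi/2 = upright; starts about upright, 1.5 to 1.85 (stop 1.95). In the warmer's frame the eye is at (-147 cos q, 0, 147 sin q) mm from flap_hinge. The hinge is stiff (0.15 Nm friction): the flap stays at any angle; 1 to 2 N at the eye swing it.
- rod_grip (a point): Grip point of the loose hooked rod (0.13 kg), centre of its wooden handle's section, 14 mm above the counter as it lies left of the warmer. Axes: x along the rod to the hook, y left, z up. Handle 24 mm wide (y), 28 mm high, from x -95 to +20 mm; brass collar (19 mm) to +33; steel shaft of 8 mm to +104, bent there to the right (-y) into a level hook finger.
- rod_hook (a point): Middle of the rod's hook finger, at (101, -21, 0) mm from rod_grip in the rod's axes. The finger is 8 mm thick, points to the rod's right (-y), leans back by 10 degrees and ends in an 11 mm ball 40 mm right of the shaft's axis.
- order_pad: blue pad 148 x 109 x 14 mm lying at the left end of the counter, loose; origin under its centre. Bystander.
- tape_roll: tan tape roll, diameter 94 mm, 48 mm high, loose; origin under its centre. Bystander in front of the till.
- sauce_bottle: tall bottle, diameter 56 mm, 214 mm high, right of the warmer, loose; origin under its centre. Bystander.
- squeeze_bottle: squeeze bottle 50 x 81 x 199 mm, right of the warmer, loose; origin under its centre. Bystander.
- clay_bowl: clay bowl, diameter 156 mm, 91 mm high, right of the warmer, loose; origin under its centre. Bystander.
- small_tin: round tin, diameter 75 mm, 58 mm high, at the right in front of the warmer, loose; origin under its centre. Bystander.

How it is judged (in metres and radians):
On the way, in this order (a step that is already met when the one before it is completed fails the run):
1. the hook finger is through the ring eye (its middle within 18 mm of the eye's centre) with the flap still open beyond 1.2 rad (distance between rod_hook and flap_eye below 0.018 m and value of joint vent_flap above 1.2 rad), for 0.15 s.
2. the flap has been drawn shut (under 0.05 rad) with the hook still in the eye (within 30 mm) (value of joint vent_flap below 0.05 rad and distance between rod_hook and flap_eye below 0.03 m), for 0.15 s.
At the end, for the whole second after the job is handed in: The flap is shut (under 0.05 rad) and the rod lies flat on the counter (grip point and hook 0 to 30 mm above it) with its grip point within 150 mm of where it started (value of joint vent_flap below 0.05 rad and height (world z) of rod_grip between 0 and 0.03 m and distance of rod_grip from where it was at the start of the episode below 0.15 m and height (world z) of rod_hook between 0 and 0.03 m); the robot touches nothing.
It fails at once if the hand or arm touches the hot warmer or its flap (over 1 N) (contact force between any of the fingers, the arm and warmer above 1 N).
It fails at once if the flap is slammed (closing faster than 3 rad/s) (velocity of joint vent_flap below -3 rad/s).
It fails at once if the rod is dropped: out of the fingers with its grip point more than 60 mm above the counter (height (world z) of rod_grip above 0.06 m and contact force between the fingers and anything else below 0.1 N).
It fails at once if a bystander is moved by more than 30 mm (distance of any of order_pad, tape_roll, sauce_bottle, squeeze_bottle, clay_bowl, small_tin from where it was at the start of the episode above 0.03 m).
It also fails if it takes over 67 s, if anything falls off the work surface, if the arm or the gripper's body presses on something with over 40 N, if the wrist force passes 120 N, or if a joint passes its speed limit or range.

## Working session

There is one attempt and no reset: what is moved stays moved. The work goes in short steps, each a Python script; the robot and the scene stay as the last script left them, time stands still between calls to the robot, and variables do not carry over. Pictures are saved under pics/ and viewed, at most 10 in all, crops included, and the job is handed in when it is done.

```bash
mkdir -p pics; python3 - <<'E'
from rig import ctrl, vision
import cv2, numpy as np
np.set_printoptions(suppress=True,precision=3)
for n in ("top","side","wrist"):
    cv2.imwrite(f"pics/{n}0.png",vision.get_image(n)); print(n,vision.get_calibration(n))
s=ctrl.get_state(); print(s, ctrl.grip_point_offset)
E
```

```text
top {'camera_matrix': array([[445.048,   0.   , 320.572],
       [  0.   , 445.048, 200.546],
       [  0.   ,   0.   ,   1.   ]]), 'pose': array([[  -0.021,    0.995,   -0.1  ,  375.17 ],
       [  -1.   ,   -0.021,    0.002,  -10.667],
       [  -0.001,    0.1  ,    0.995, 1692.733],
       [   0.   ,    0.   ,    0.   ,    1.   ]])}
side {'camera_matrix': array([[469.116,   0.   , 323.059],
       [  0.   , 469.116, 207.47 ],
       [  0.   ,   0.   ,   1.   ]]), 'pose': array([[  -0.837,    0.353,   -0.419, -272.339],
       [  -0.547,   -0.568,    0.615, 1165.646],
       [  -0.021,    0.743,    0.668, 1406.515],
       [   0.   ,    0.   ,    0.   ,    1.   ]])}
wrist {'camera_matrix': array([[285.154,   0.   , 320.881],
       [  0.   , 285.154, 201.543],
       [  0.   ,   0.   ,   1.   ]]), 'tool_from_camera': array([[   0.   ,    0.946,    0.324,   82.952],
       [   1.   ,   -0.   ,    0.   ,    0.525],
       [   0.   ,    0.324,   -0.946, -142.54 ],
       [   0.   ,    0.   ,    0.   ,    1.   ]])}
{'clock': 0.15, 'q': array([ 1.149,  0.32 ,  1.565,  0.   ,  1.257, -0.02 ]), 'joint_vel': array([ 0.001, -0.   , -0.003, -0.   ,  0.   , -0.001]), 'joint_efforts': array([  0.   , -41.584, -23.435,  -0.   ,   0.006,   0.   ]), 'position': array([224.723, 528.882, 230.653]), 'orientation': array([ 0.2  ,  0.98 , -0.001, -0.   ]), 'force': array([ 0.204, -0.029,  0.296]), 'moment': array([ 0.036, -0.019,  0.004]), 'grip_force': 0.0, 'opening': 85.72401405136904} -18.700000000000003
```

View pics/top0.png

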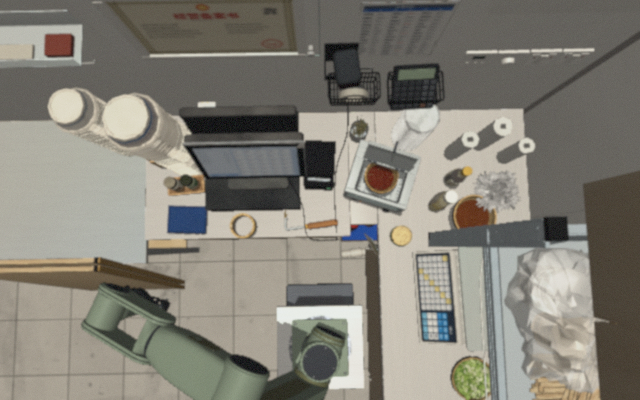

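View pics/side0.png

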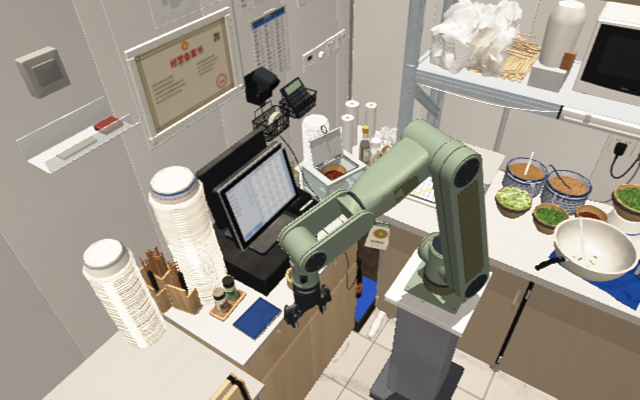

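The top view shows the rod at about (287–337, 224) with its handle on the right (322, 224) and its finger pointing up-image at the left end. The warmer is at about (381, 178), and its flap is raised at its back. The side view shows the eye on the flap's top edge near (322, 128).

```bash
cat > h.py <<'E'
import numpy as np, cv2
from scipy.spatial.transform import Rotation as R
from rig import ctrl, ungrasp, grab, vision, order
np.set_printoptions(suppress=True,precision=2)
def cam(n, st=None):
    c=vision.get_calibration(n)
    if n!="wrist": return c["camera_matrix"],c["pose"]
    T=np.eye(4); T[:3,:3]=R.from_quat(st["orientation"]).as_matrix(); T[:3,3]=st["position"]
    return c["camera_matrix"],T@c["tool_from_camera"]
def ray(K,P,uv):
    d=np.array([(uv[0]-K[0,2])/K[0,0],-(uv[1]-K[1,2])/K[1,1],-1]); d=P[:3,:3]@d
    return P[:3,3],d/np.linalg.norm(d)
def onz(K,P,uv,z):
    o,d=ray(K,P,uv); return o+d*(z-o[2])/d[2]
def tri(rays):
    A=sum(np.eye(3)-np.outer(d,d) for o,d in rays); b=sum((np.eye(3)-np.outer(d,d))@o for o,d in rays)
    return np.linalg.solve(A,b)
def project(K,P,X):
    p=P[:3,:3].T@(np.asarray(X)-P[:3,3]); return K[:2,:2]@np.array([p[0],-p[1]])/-p[2]+K[:2,2]
def down(yaw): # tool z down, tool y (closing) along world direction yaw
    y=np.array([np.cos(yaw),np.sin(yaw),0]); z=np.array([0,0,-1.]); return R.from_matrix(np.c_[np.cross(y,z),y,z]).as_quat()
E
python3 - <<'E'
from h import *
K,P=cam("top"); im=cv2.imread("pics/top0.png")
for uv,z in (((381,178),170),((415,165),320),((287,224),14),((322,224),14),((337,223),14)): print(uv,onz(K,P,uv,z))
hsv=cv2.cvtColor(im,cv2.COLOR_BGR2HSV)
m=cv2.inRange(hsv,(5,110,60),(20,255,255)); n,l,s,c=cv2.connectedComponentsWithStats(m)
for i in range(1,n):
    if s[i,4]>30: print(s[i],c[i])
a=cv2.resize(im[115:245,270:450],None,fx=4.4,fy=4.4,interpolation=cv2.INTER_CUBIC); cv2.imwrite("pics/c1.png",a)
s=cv2.imread("pics/side0.png"); 
q=ctrl.get_state()["orientation"]; print(R.from_quat(q).as_matrix())
E
```

```text
(381, 178) [ 602.14 -223.51  170.  ]
(415, 165) [ 618.52 -310.19  320.  ]
(287, 224) [457.82 115.18  14.  ]
(322, 224) [455.01 -16.78  14.  ]
(337, 223) [457.57 -73.43  14.  ]
[196   4  12   7  58] [201.64   6.9 ]
[ 45  35  28  21 427] [58.1  44.99]
[365 164  32  29 623] [379.94 178.37]
[181 176  24  17 145] [195.88 185.61]
[453 196  41  32 812] [470.17 214.1 ]
[305 220  32   8 142] [321.4  223.98]
[ 97 258  86  30 627] [134.42 273.13]
[[-0.92  0.39 -0.  ]
 [ 0.39  0.92 -0.  ]
 [ 0.   -0.   -1.  ]]
```

View pics/c1.png

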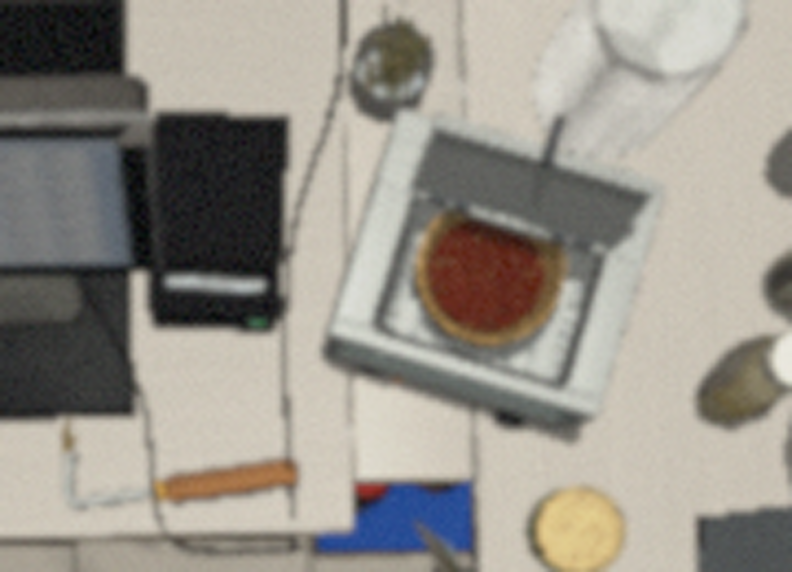

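The crop shows the rod with its grip near crop (255, 475), shaft to (75, 500) and finger tip at (68, 430). The warmer is yawed about −17°, and the ring is seen edge-on at crop (553, 140). Next I'll move above the rod for a closer look.

```bash
python3 - <<'E'
from h import *
K,P=cam("top"); g=lambda u,v:(270+u/4.4,115+v/4.4)
c=[onz(K,P,g(*p),170) for p in ((335,335),(592,412),(660,187),(402,110))]; print(c,np.mean(c,0))
ctrl.goto([430,20,300],down(np.radians(7)))
st=ctrl.get_state(); im=vision.get_image("wrist"); cv2.imwrite("pics/w1.png",im); np.save("w1.npy",np.r_[st["position"],st["orientation"]])
print(st["q"],st["clock"])
s=cv2.imread("pics/side0.png")[105:205,290:370]
a=np.zeros((600,800,3),np.uint8); a[:500,:400]=cv2.resize(s,(400,500),interpolation=cv2.INTER_CUBIC); a[:250,400:]=cv2.resize(im,(400,250))
t=cv2.imread("pics/top0.png")[130:170,370:426]; a[260:546,400:]=cv2.resize(t,(400,286),interpolation=cv2.INTER_CUBIC)
cv2.imwrite("pics/c2.png",a)
E
```

```text
[array([ 559.  , -101.81,  170.  ]), array([ 494.25, -300.59,  170.  ]), array([ 671.11, -361.39,  170.  ]), array([ 737.36, -159.74,  170.  ])] [ 615.43 -230.88  170.  ]
[ 0.02  0.05  1.74  0.    1.36 -0.1 ] 2.1417
```

View pics/c2.png

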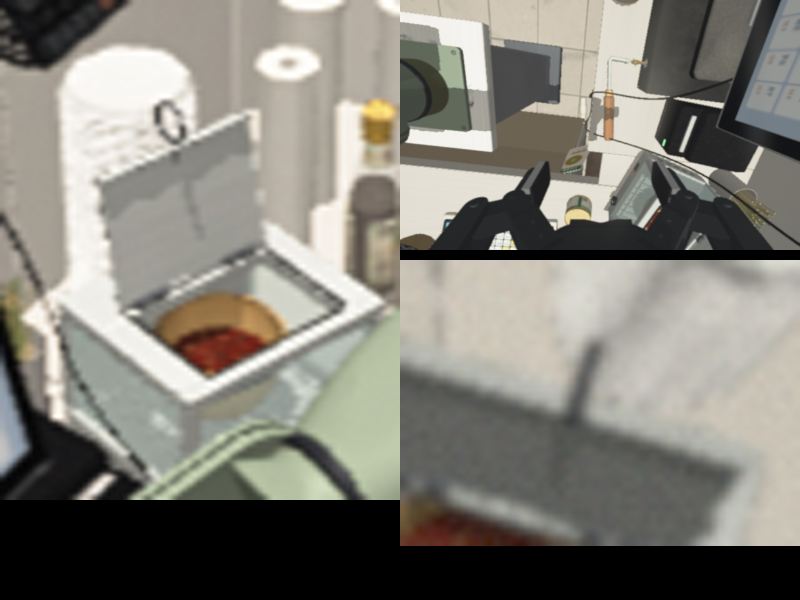

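The side inset puts the ring at crop (170, 121), and in the top inset it spans (572, 420) to (597, 345). In the wrist view the handle is at about (333, 186) and the hook bend at about (333, 96).

```bash
python3 - <<'E'
from h import *
Kt,Pt=cam("top"); Ks,Ps=cam("side")
r=[ray(Kt,Pt,(395.9,147.2)),ray(Ks,Ps,(324,129.2))]; E=tri(r); print("eye",E,[project(Kt,Pt,E),project(Ks,Ps,E)])
for yaw in (-17,-18.5,-20):
    x=np.array([np.cos(np.radians(yaw)),np.sin(np.radians(yaw))]); y=np.array([-x[1],x[0]])
    d=E[:2]-[615.4,-230.9]; print(yaw, d@x-35, d@y, E[2]-175, "q",np.arctan2(E[2]-175,-(d@x-35)), np.hypot(E[2]-175,d@x-35))
w=np.load("w1.npy"); st=dict(position=w[:3],orientation=w[3:]); K,P=cam("wrist",st)
im=cv2.imread("pics/w1.png"); hsv=cv2.cvtColor(im,cv2.COLOR_BGR2HSV)
m=cv2.inRange(hsv,(5,90,60),(22,255,255)); m[:,:310]=0;m[:,360:]=0; m[240:]=0
n,l,s,c=cv2.connectedComponentsWithStats(m); i=1+s[1:,4].argmax(); print(s[i],c[i])
p=np.argwhere(l==i)[:,::-1]; X=np.array([onz(K,P,q,22)[:2] for q in p]); mu=X.mean(0)
d=np.linalg.svd(X-mu)[2][0]; d*=np.sign(d[1]); t=(X-mu)@d; print("handle",mu,d,np.degrees(np.arctan2(d[1],d[0])),t.min(),t.max(), np.ptp((X-mu)@[-d[1],d[0]]))
print("from front end", mu+d*(t.max()-20), "mean", mu+d*37.5)
a=cv2.resize(im[85:235,295:405],None,fx=4,fy=4,interpolation=cv2.INTER_CUBIC); cv2.imwrite("pics/c3.png",a)
E
```

```text
eye [ 676.63 -252.49  320.13] [array([395.84, 147.1 ]), array([324.08, 129.21])]
-17 29.87218874550534 -2.7465259556160255 145.13043759706852 q 1.7737912584819917 148.17284359005768
-18.5 29.921854334607715 -1.0474288583573745 145.13043759706852 q 1.7741195408087194 148.18286433976797
-20 29.927025727668124 0.6523860943205619 145.13043759706852 q 1.7741537204123288 148.18390866089715
[327 149  15  75 845] [333.64 187.26]
handle [454.84 -14.76] [-0.12  0.99] 96.872170669663 -58.508607326442224 59.21488929761959 20.868998932473847
from front end [450.15  24.17] mean [450.35  22.47]
```

View pics/c3.png

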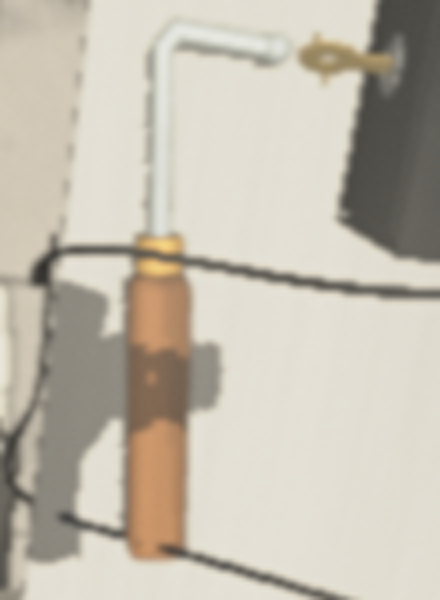

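Grip point is (450, 23) at a yaw of about 97°, and the picture confirms the finger points to +x. I'll grasp now.

```bash
python3 - <<'E'
from h import *
o=down(np.radians(6.9))
ctrl.goto([450.3,23.3,120],o)
print(ctrl.move_linear([450.3,23.3,3.5],v=100,threshold=15), ctrl.get_state()["position"])
grab(); s=ctrl.get_state(); print(s["opening"],s["grip_force"],s["position"])
print(ctrl.move_linear([448,23.3,60],v=60,threshold=12)); s=ctrl.get_state(); print(s["force"],s["position"],s["opening"])
print(ctrl.move_linear([400,10,250],v=150,threshold=15)); ctrl.wait(.3)
s=ctrl.get_state(); print(s["force"],s["position"],s["opening"],s["grip_force"],s["clock"])
im=vision.get_image("wrist"); cv2.imwrite("pics/w2.png",im); np.save("w2.npy",np.r_[s["position"],s["orientation"]])
E
```

```text
False [450.79  23.31   3.98]
22.698336970605848 59.373294711112976 [450.58  23.31   3.84]
False
[ 0.66  0.18 -1.85] [447.71  23.28  59.7 ] 22.968807452503523
False
[-0.34  0.57 -1.62] [399.95  10.01 249.65] 23.240251973456562 58.89562368392944 7.7
```

View pics/w2.png

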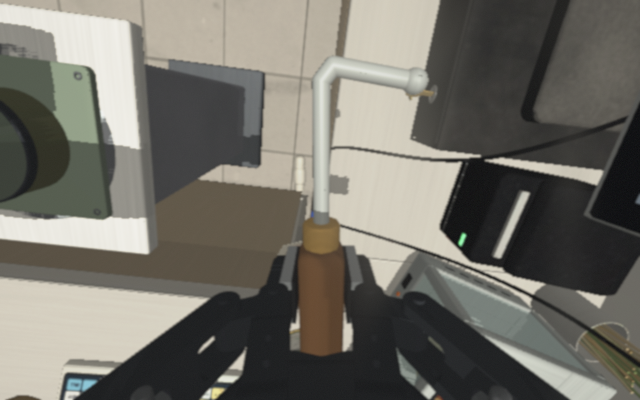

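The rod is held straight, with the bend at (325, 68) and the ball at (418, 81). Next I'll check the hook's position in the tool frame and go to the pre-insert pose.

```bash
cat >> h.py <<'E'
EYE0=np.array([676.6,-252.5,320.1]); YAW=np.radians(-18.5)
WX=np.array([np.cos(YAW),np.sin(YAW),0]); WY=np.array([-WX[1],WX[0],0]); WZ=np.array([0,0,1.])
Q=down(YAW-np.pi/2); RT=R.from_quat(Q).as_matrix()
HOOK=np.array([101,21,-10.2])     # hook mid in tool
def tcp_for(h): return np.asarray(h)-RT@HOOK
E
python3 - <<'E'
from h import *
c=vision.get_calibration("wrist"); K,P=c["camera_matrix"],c["tool_from_camera"]
for z in (-5,-10.2,-15): print(z,"bend",onz(K,P,(325,68),z),"ball",onz(K,P,(418,81),z))
print("expect ball px",project(K,P,[97.3,40-1,-10.2]),"bend",project(K,P,[104,0,-10.2]))
pre=EYE0+55*WY
print(ctrl.get_state()["q"],tcp_for(pre),ctrl.inverse_kinematics(tcp_for(pre),Q))
ctrl.move_linear([400,10,345],v=200)
ctrl.goto(tcp_for(pre+[0,0,20])-60*WX,Q)
ctrl.move_linear(tcp_for(pre),v=80); ctrl.wait(.3)
s=ctrl.get_state(); print(s["position"],s["force"],s["q"],s["clock"])
for n in ("wrist","side","top"): cv2.imwrite(f"pics/{n}3.png",vision.get_image(n))
np.save("w3.npy",np.r_[s["position"],s["orientation"]])
a=np.zeros((600,800,3),np.uint8); a[:400,:640]=cv2.imread("pics/wrist3.png")
K,P=cam("side"); u,v=project(K,P,EYE0).astype(int); print(u,v)
a[400:,:320]=cv2.resize(cv2.imread("pics/side3.png")[v-25:v+25,u-40:u+40],(320,200),interpolation=cv2.INTER_CUBIC)
K,P=cam("top"); u,v=project(K,P,EYE0).astype(int); print(u,v)
a[400:,320:640]=cv2.resize(cv2.imread("pics/top3.png")[v-25:v+25,u-40:u+40],(320,200),interpolation=cv2.INTER_CUBIC)
cv2.imwrite("pics/c4.png",a)
E
```

```text
-5 bend [98.61  2.61 -5.  ] ball [93.34 44.04 -5.  ]
-10.2 bend [ 98.05   2.54 -10.2 ] ball [ 92.97  42.41 -10.2 ]
-15 bend [ 97.53   2.48 -15.  ] ball [ 92.64  40.9  -15.  ]
expect ball px [411.07  69.94] bend [318.96  52.28]
[-0.    0.03  1.89 -0.    1.23 -0.12] [ 604.93 -148.38  309.9 ] [-0.26  0.36  1.3  -0.    1.47  1.63]
[ 604.72 -148.32  310.29] [-0.28 -0.9  -2.1 ] [-0.26  0.36  1.3  -0.    1.47  1.63] 11.175
324 129
395 147
```

View pics/c4.png

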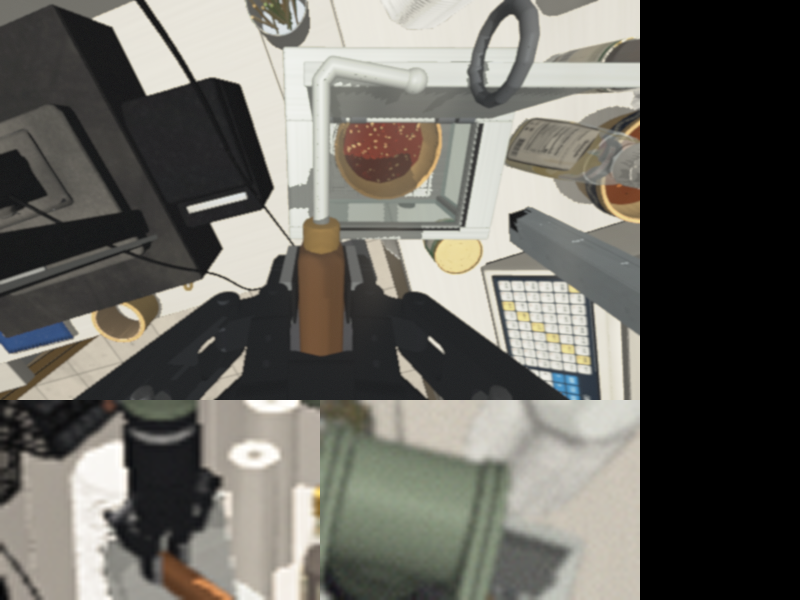

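The wrist view shows the ball at (417, 80), the bend at (325, 68) and the ring at about x 470–540, y 0–105. The roof edges are level in the image, so the yaw is right. Next I'll fit the ring.

```bash
python3 - <<'E'
from h import *
w=np.load("w3.npy"); st=dict(position=w[:3],orientation=w[3:]); K,P=cam("wrist",st); RM=R.from_quat(w[3:]).as_matrix()
im=cv2.imread("pics/wrist3.png"); 
hsv=cv2.cvtColor(im,cv2.COLOR_BGR2HSV)
m=((hsv[...,2]<125)&(hsv[...,1]<60)).astype(np.uint8); m[:,:462]=0; m[:,545:]=0; m[108:]=0
m=cv2.morphologyEx(m,cv2.MORPH_OPEN,np.ones((5,5)))
n,l,s,c=cv2.connectedComponentsWithStats(m)
for i in range(1,n):
    if s[i,4]>100: print(s[i],c[i])
cs,h=cv2.findContours(m,cv2.RETR_CCOMP,cv2.CHAIN_APPROX_NONE)
for k,cc in enumerate(cs):
    if len(cc)>60: print(len(cc),h[0][k],cv2.boundingRect(cc),cv2.fitEllipse(cc))
for e in ([101,76,-10.2],[98,73,-10],[101,76,-2]):
    a=np.linspace(0,2*np.pi,60); 
    for rr in (14.5,20.5):
        pts=np.array([project(K,P,w[:3]+RM@(np.array(e)+rr*np.array([np.cos(t),0,np.sin(t)]))) for t in a]).astype(np.float32)
        print(e,rr,cv2.fitEllipse(pts),pts.min(0),pts.max(0))
E
```

```text
[ 462    0   83  108 4238] [503.85  62.83]
352 [-1 -1  1 -1] (462, 0, 83, 108) ((504.14190673828125, 62.68563461303711), (76.2379150390625, 122.0531997680664), 11.406522750854492)
176 [-1  1 -1  0] (478, 13, 43, 76) ((500.8572082519531, 52.05712127685547), (33.18956756591797, 77.35204315185547), 17.065332412719727)
[101, 76, -10.2] 14.5 ((505.5744323730469, 59.69991683959961), (38.47757339477539, 80.85013580322266), 18.710708618164062) [483.21  20.93] [527.92  98.46]
[101, 76, -10.2] 20.5 ((508.3601989746094, 57.56118392944336), (55.07976531982422, 115.45623779296875), 18.960891723632812) [476.27   2.29] [540.42 112.87]
[98, 73, -10] 14.5 ((496.5698547363281, 67.73530578613281), (36.89710235595703, 78.65840911865234), 17.04269790649414) [475.5   29.75] [517.62 105.69]
[98, 73, -10] 20.5 ((499.16766357421875, 65.75747680664062), (52.81891632080078, 112.27376556396484), 17.27528953552246) [468.94  11.64] [529.37 119.93]
[101, 76, -2] 14.5 ((494.0355529785156, 62.52808380126953), (34.23344039916992, 75.08526611328125), 16.945972442626953) [474.34  26.27] [513.71  98.76]
[101, 76, -2] 20.5 ((496.3311767578125, 60.685726165771484), (48.94019317626953, 107.07502746582031), 17.147310256958008) [468.12   9.1 ] [524.51 112.33]
```

```bash
python3 - <<'E'
from h import *
s=ctrl.get_state(); p=np.array([604.93,-148.38,309.9])+7.7*WX-2.7*WZ
ctrl.move_linear(p,v=40)
print(ctrl.move_linear(p-53*WY,v=40,threshold=4)); ctrl.wait(.3)
s=ctrl.get_state(); print(s["position"],p-53*WY,s["force"],s["moment"],s["clock"])
cv2.imwrite("pics/w5.png",vision.get_image("wrist"))
E
```

```text
False
[ 595.45 -200.98  307.17] [ 595.41 -201.08  307.2 ] [ 0.52  0.87 -1.15] [-0.03 -0.01 -0.05] 13.45
```

View pics/w5.png

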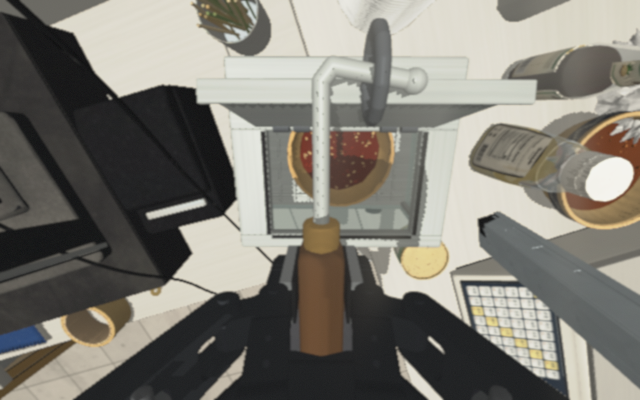

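The wrist view shows the finger through the ring: ring at (377, 70), ball beyond it at (416, 80), bend at (325, 70). Now I'll swing the flap down.

```bash
python3 - <<'E'
from h import *
p0=np.array([595.41,-201.08,307.2]); q0=1.82
f=lambda q:p0+147*((-np.cos(q)+np.cos(q0))*WX+(np.sin(q)-np.sin(q0))*WZ)
assert all(ctrl.inverse_kinematics(f(q),Q) is not None for q in np.linspace(q0,0,8))
for q in np.linspace(q0,0.04,13)[1:]:
    hit=ctrl.move_linear(f(q),v=55,threshold=10); s=ctrl.get_state(); print(round(q,2),hit,s["force"],s["position"])
    if hit: break
ctrl.wait(.3); s=ctrl.get_state(); print(s["clock"],s["force"],s["moment"])
for n in ("wrist","side"): cv2.imwrite(f"pics/{n}6.png",vision.get_image(n))
a=np.zeros((600,800,3),np.uint8); a[:400,:640]=cv2.imread("pics/wrist6.png"); a[400:,:320]=cv2.resize(cv2.imread("pics/side6.png")[120:190,270:382],(320,200))
cv2.imwrite("pics/c6.png",a)
E
```

```text
1.67 False [ 0.41 -0.82 -2.38] [ 574.83 -194.18  311.44]
1.52 False [ 0.36  0.17 -1.15] [ 554.1  -187.24  311.79]
1.38 False [-0.44 -0.2  -1.67] [ 533.58 -180.37  309.1 ]
1.23 False [ 0.31 -0.04 -1.21] [ 513.68 -173.71  303.24]
1.08 False [ 0.92  0.35 -0.92] [ 494.82 -167.41  294.32]
0.93 False [ 0.31 -0.37 -0.8 ] [ 477.41 -161.59  282.56]
0.78 False [-0.39  0.15 -0.94] [ 461.84 -156.39  268.23]
0.63 False [ 0.24  0.68 -0.61] [ 448.41 -151.86  251.62]
0.48 False [-0.47 -0.58 -1.7 ] [ 437.47 -148.23  233.12]
0.34 False [-0.17 -0.38 -1.09] [ 429.23 -145.44  213.09]
0.19 False [ 1.36  0.14 -2.13] [ 423.9  -143.66  192.02]
0.04 False [ 0.03  0.28 -0.26] [ 421.52 -142.9   170.33]
20.4 [-0.62 -0.5  -0.99] [-0.05  0.03 -0.02]
```

View pics/c6.png

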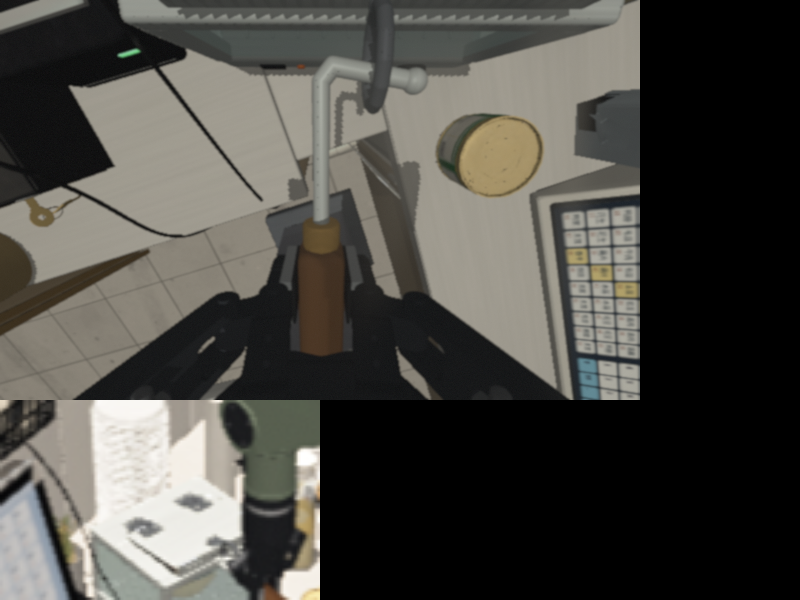

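The wrist view shows the ring at (378, 55) still threaded on the finger, and the side inset shows the flap almost lying on the roof. I'll press it down until contact.

```bash
python3 - <<'E'
from h import *
s=ctrl.get_state(); p=np.array([421.5,-142.9,170.3])
z=170.3
while z>141:
    z-=2.5; hit=ctrl.move_linear([p[0],p[1],z],v=25,threshold=6); s=ctrl.get_state(); print(round(s["position"][2],1),hit,s["force"],s["moment"])
    if hit or s["force"][2]>5: break
ctrl.wait(.4); s=ctrl.get_state(); print(s["clock"],s["position"],s["force"],s["moment"])
cv2.imwrite("pics/wrist7.png",vision.get_image("wrist"))
E
```

```text
167.6 False [ 1.02 -0.71 -1.49] [ 0.02 -0.04 -0.03]
165.1 False [-0.75 -0.29 -2.43] [ 0.03  0.01 -0.08]
162.6 False [ 0.99  0.29 -0.66] [ 0.03 -0.04 -0.06]
160.1 False [-0.72 -0.08 -1.25] [ 0.02 -0.04 -0.02]
157.6 False [-0.33 -0.87 -2.53] [0.03 0.04 0.02]
155.2 False [ 0.69 -0.94 -1.01] [-0.02 -0.    0.  ]
153.4 False [ 0.66 -0.34  2.8 ] [-0.24 -0.37 -0.04]
150.9 False [ 3.64 -1.32  3.24] [-0.45 -0.91  0.1 ]
148.1 False [ 3.63 -2.53  3.71] [-0.63 -1.   -0.01]
145.5 False [ 5.09 -2.25  3.29] [-0.58 -1.12  0.07]
142.8 False [ 4.79 -3.53  3.59] [-0.62 -1.11  0.02]
140.3 False [ 4.87 -3.64  2.67] [-0.64 -1.05 -0.03]
23.9167 [ 421.55 -142.96  140.31] [ 3.66 -2.67  5.03] [-0.66 -1.04 -0.04]
```

```bash
python3 - <<'E'
from h import *
for z in (143,146,149,151.3):
    ctrl.move_linear([421.5,-142.9,z],v=25); s=ctrl.get_state(); print(s["position"][2],s["force"],s["moment"])
ctrl.wait(.3); s=ctrl.get_state(); print(s["force"],s["moment"],s["clock"])
for n in ("wrist","side"): cv2.imwrite(f"pics/{n}8.png",vision.get_image(n))
a=np.zeros((600,800,3),np.uint8); a[:400,:640]=cv2.imread("pics/wrist8.png"); a[400:,:320]=cv2.resize(cv2.imread("pics/side8.png")[120:190,270:382],(320,200),interpolation=cv2.INTER_CUBIC)
a[400:,330:650]=cv2.resize(cv2.imread("pics/wrist8.png")[0:100,300:460],(320,200),interpolation=cv2.INTER_CUBIC)
cv2.imwrite("pics/c8.png",a)
E
```

```text
142.24735600415397 [0.72 0.6  0.89] [-0.15 -0.3   0.05]
145.4657642820974 [ 0.86 -0.07 -1.28] [ 0.   -0.01 -0.02]
149.05908011113502 [ 0.25 -0.41 -0.91] [-0.01 -0.01  0.03]
151.4539381571806 [ 0.79 -0.27 -1.38] [-0.   -0.02  0.04]
[ 0.52 -0.82 -1.55] [-0.02 -0.    0.03] 25.3083
```

View pics/c8.png

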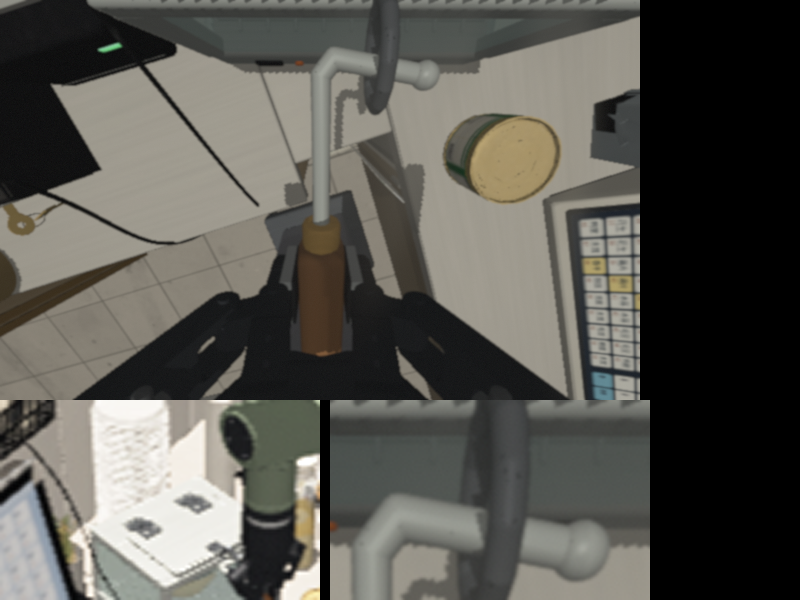

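The last view shows the flap flat on the roof (side inset). The finger is in the ring at row 68, about 4 mm robot-side of centre, and the ball at (427, 74) shows the rod pitched up about 6.5° in the grip. I'll shift forward 4 mm and slip the hook out sideways.

```bash
python3 - <<'E'
from h import *
p=np.array([421.5,-142.9,151.3])+4*WX
ctrl.move_linear(p,v=30)
hit=ctrl.move_linear(p+60*WY,v=40,threshold=4); s=ctrl.get_state(); print(hit,s["position"],p+60*WY,s["force"],s["moment"])
if not hit:
    ctrl.move_linear(p+60*WY-60*WX,v=120); ctrl.wait(.2); print(ctrl.get_state()["clock"])
    a,b=cv2.imread("pics/side8.png"),vision.get_image("side"); cv2.imwrite("pics/side9.png",b)
    d=cv2.absdiff(a,b)[130:180,300:350].max(2); print("diff",(d>40).sum())
E
```

```text
False [444.27 -87.44 151.28] [444.33 -87.27 151.3 ] [ 0.1  -1.23 -1.14] [ 0.02 -0.03 -0.01]
28.1917
diff 99
```

```bash
python3 - <<'E'
from h import *
th=np.radians(6.5)
o=(R.from_quat(down(np.radians(6.9)))*R.from_euler("y",-th)).as_quat()
s=ctrl.get_state(); p=s["position"]
ctrl.move_linear([p[0],p[1],280],v=200)
ctrl.goto([390,10,280],o)
X=np.array([444,21])
ctrl.move_linear([X[0]-15,X[1],70],v=150)
ctrl.move_linear([X[0],X[1],40],v=80); ctrl.wait(.2)
hit=ctrl.move_linear([X[0],X[1],4.5],v=25,threshold=5); s=ctrl.get_state()
print(hit,s["position"],s["force"],s["moment"],s["clock"])
for n in ("wrist","side"): cv2.imwrite(f"pics/{n}10.png",vision.get_image(n))
E
```

```text
True [443.94  21.06   4.8 ] [-1.02  1.36  5.05] [-0.28 -0.07  0.03] 34.2333
```

```bash
python3 - <<'E'
from h import *
s=ctrl.get_state()
ungrasp(); ctrl.wait(.3)
p=ctrl.get_state()["position"]; ctrl.move_linear([p[0],p[1],130],v=100)
ctrl.goto([430,20,300],down(np.radians(7))); ctrl.wait(.2)
st=ctrl.get_state(); im=vision.get_image("wrist"); cv2.imwrite("pics/w11.png",im)
K,P=cam("wrist",st); hsv=cv2.cvtColor(im,cv2.COLOR_BGR2HSV)
m=cv2.inRange(hsv,(5,90,60),(22,255,255)); m[:,:300]=0;m[:,370:]=0; m[240:]=0
n,l,s,c=cv2.connectedComponentsWithStats(m); i=1+s[1:,4].argmax()
X=np.array([onz(K,P,q,22)[:2] for q in np.argwhere(l==i)[:,::-1]]); mu=X.mean(0); d=np.linalg.svd(X-mu)[2][0]; d*=np.sign(d[1]); t=(X-mu)@d
print(mu,d,t.min(),t.max(),"grip",mu+37.5*d,st["clock"],st["force"])
# flap check: pixel change of the flap region (side view) vs. shut & vs. open
K,P=cam("side"); HG=np.array([676.6,-252.5,0])-35*WX
b=vision.get_image("side"); cv2.imwrite("pics/side11.png",b)
for n in ("side8","side9","side0"):
    a=cv2.imread(f"pics/{n}.png"); print(n,(cv2.absdiff(a,b)[125:170,300:345].max(2)>40).mean())
E
```

```text
[448.37 -14.14] [-0.13  0.99] -59.39773199967989 59.23556802312842 grip [443.68  23.06] 37.5917 [ 0.14 -0.16  0.34]
side8 0.4054320987654321
side9 0.4069135802469136
side0 0.6340740740740741
```

```bash
python3 - <<'E'
from h import *
ctrl.move_linear([400,60,330],v=200)
ctrl.goto_joints([1.149,0.32,1.565,0,1.257,-0.02]); ctrl.wait(.2)
b=vision.get_image("side"); t=vision.get_image("top"); cv2.imwrite("pics/top12.png",t); cv2.imwrite("pics/side12.png",b)
h=cv2.cvtColor(t,cv2.COLOR_BGR2HSV)[164:193,365:397]; print("bowl px",(cv2.inRange(h,(0,110,40),(20,255,255))>0).sum())
K,P=cam("side"); H=np.array([676.6,-252.5,175])-34*WX
pts=[project(K,P,H-x*WX+84*WY+[0,0,1]) for x in (20,60,100,120)]; print(np.array(pts))
for n in ("side8","side9"):
    a=cv2.imread(f"pics/{n}.png")
    for q in pts: u,v=q.astype(int); print(n,(u,v),cv2.absdiff(a,b)[v-4:v+5,u-4:u+5].mean().round(1))
# ring centre in both views: dark ring pixels near the expected shut eye
E=H-147*WX; 
for n,i in (("side",b),("top",t)):
    K,P=cam(n); u,v=project(K,P,E); u0,v0=int(u)-12,int(v)-12
    g=cv2.cvtColor(i,cv2.COLOR_BGR2GRAY)[v0:v0+24,u0:u0+24]; y,x=np.where(g<95); print(n,(u,v),len(x),x.mean()+u0 if len(x) else 0,y.mean()+v0 if len(x) else 0)
print(ctrl.get_state()["clock"])
E
```

```text
bowl px 0
[[317.26 169.87]
 [323.01 174.26]
 [328.9  178.75]
 [331.9  181.04]]
side8 (np.int64(317), np.int64(169)) 0.9
side8 (np.int64(323), np.int64(174)) 0.8
side8 (np.int64(328), np.int64(178)) 0.8
side8 (np.int64(331), np.int64(181)) 0.9
side9 (np.int64(317), np.int64(169)) 0.9
side9 (np.int64(323), np.int64(174)) 0.8
side9 (np.int64(328), np.int64(178)) 0.8
side9 (np.int64(331), np.int64(181)) 0.8
side (np.float64(351.3331640624091), np.float64(176.3301812922196)) 8 348.375 174.25
top (np.float64(373.881045348463), np.float64(206.05566005086024)) 59 374.5762711864407 204.54237288135593
40.2833
```

```bash
python3 -c "
from rig import order; print(order.sign_off())"
```

```text
the job is handed in; nothing more can be done
None
```

I handed the job in at about 40 s of the 67 s allowed: the flap is shut, the hook is out, and the rod lies on the counter about 7 mm from where I found it. The sign-off call returned no verdict.

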